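Register a hand printing block in the corner of the printing board

ROBOT

A 7-joint arm with a two-finger parallel gripper is mounted at the origin on a cart in front of the work surface, level with it; the furniture and walls round the work are solid. World frame = base frame: x ahead of the robot, y to its left, z up, the work surface at z = 0. Lengths are in m, angles in rad, forces in N, time in s.
With the tool pointing down it reaches from about 0.425 to 1.025 m from the base axis. Payload 9.4 kg.
Tool frame: the origin (TCP) lies on the centre line of the jaws, within the pads' length; the fingertips stand bot.tip_reach ahead of it and the grasp point (between the pads) lies 11 mm behind it (bot.tip_reach is the distance from the TCP to the fingertips, in m); z points along the fingers, y is the direction in which the jaws open and shut (so a half turn about z gives the same grasp; the last joint's range is limited). The gripper opens to 93 mm and grips with 3 to 60 N. Pads are 15 mm wide; open, the fingers measure 128 mm over their backs; the gripper's body (75 mm by 188 mm) begins 65 mm behind the grasp point.
Start: joints at [1.227, 0.599, -0.003, 1.599, 0.002, 0.943, -0.08], TCP at [0.191, -0.699, 0.203] pointing down, gripper open.
Joint ranges: [-2.57, 2.57], [-0.35, 1.97], [-1.29, 1.29], [0.11, 2.56], [-1.05, 4.19], [0.11, 1.86], [-2.63, 2.63]. Speed limits (rad/s): [2.22, 2.22, 3.01, 3.01, 3.14, 3.14, 3.14].

INTERFACE

Orientations are given as a unit quaternion [w, x, y, z].
In Python, from workcell import telemetry, vision, job, bot gives the robot as it stands.
- The arm moves only by the tool carry_out, never from a script. Its argument "deltas" is a list of rows, each an object with "travel": the shift along the tool's x, y, z in cm, a list of three; "dr": the turn, a rotation vector about the tool's x, y, z in rad, a list of three; "gripper": the gripper's target within -1 to 1 (fully open at 1, half-way at 0, shut at -1). In form: [{"travel": [tx, ty, tz], "dr": [rx, ry, rz], "gripper": gripper}, ...]. A call has 1 to 12 rows; each row is the pose to reach, as a shift and turn from the pose commanded when the call began, along the tool's axes at that moment; what a row does not reach only later rows make up. A row lasts 1/10 s, in which the tool goes at most 50 mm and 8.59 degrees, less where a joint would pass 70% of its speed; a pose out of reach is approached as far as the arm can. A call with a gripper value outside its range is refused whole. The fingers move at their own pace and stop on an object; the grip force is fixed at half the most. Time passes only in rows, so rows that repeat a pose let the fingers close. It gives the time, the measured TCP pose, the force and the opening at its end, in the units of the state.
- telemetry.sense(): the state, without advancing time (a new reading comes with each control period).
- vision.capture(name): name is "side" or "top" or "wrist"; returns (picture, depth): 400x640x3 uint8, red, green, blue; 400x640 float32, m along the optical axis (not along the pixel's ray), 0 where there is no reading.
- vision.camera_params(name): a dict with "fovy" (degrees; the focal length in pixels is half the picture's height over the tangent of half this angle, whatever the lens; pixels are square), "cx", "cy" (the principal point, pixels), "origin" and "attitude" of the camera in the world; the wrist camera has in their place "hand_eye" (4x4, takes a point from camera to tool coordinates, whose origin is the TCP and whose axes are the flange's). Camera axes: x right, y down, z forward; pixel columns grow to the right and rows downward; lengths in m; the calibration is good to about 2 mm. A picture is of the moment at which its call begins: read the wrist's pose just before it. camera_params takes no time and is no camera call.
- job.finish_job(): hands the job in, once; it reports no verdict.
The state is a dict: "t": time; "qpos": joint angles; "qd": joint speeds; "tau": joint torques, N m; "tool_pos": TCP position; "ee_rot": TCP orientation; "wrist_force": force on the tool from outside, world axes, zero at the start; "moment": the same for the moment, N m; "finger_gap": finger opening in m.
Only numpy, scipy, OpenCV 4.12 (cv2) and the standard library are available. Lean on these libraries where they do the work, as an engineer would, in place of code of your own. Each camera call takes 0.05 s, during which the arm holds its last target. There are 200 camera calls.

TASK

Pick the hand printing block up by its grip bar and set it flat on the paper of the grey printing board, lined up with the board and at least a finger's width clear of both stops; then press its long side squarely against the aluminium rail while it is still short of the blue end stop, and after that slide it along to the end stop. Finish still gripping the bar, with the block flat on the paper and pressed firmly against the rail and the end stop at once: do not let go. Leave the paint tubes and the dipper where they lie.

Things in the scene. Friction and masses are not known exactly. Their poses are not given: they have to be found in the camera images.
- print_block: loose printing block: slab 70 (x) x 90 (y) x 15 (z) mm, grey lino below, wood back; on its middle a light wooden grip bar 24 (x) x 70 (y) x 30 (z) mm, 45 mm high in all; 0.2 to 0.4 kg; same either way round. Origin: centre of the underside; z up, y along long side and bar. Pinch the bar across x from above; fingertips fit down to the slab's top and clear both stops.
- board: fixed grey printing board 180 (x) x 260 (y) x 12 (z) mm with a sheet of white paper (no thickness to speak of) on it; its top is 12 mm above its origin. Origin: centre of the underside; x points to the rail at the far side, the end stop stands toward -y.
- rail: fixed rigid aluminium rail 20 (x) x 250 (y) x 10 (z) mm on the board's far side. Origin: centre of its underside, on the board's top, at board x = +75 mm; axes as the board's. The block meets its face 10 mm from the origin toward -x. Block, paper and stops rub (coefficient about 0.5 to 0.7), so friction eats part of a push: some 10 N to the rail and 15 N to the end stop hold it surely.
- end_stop: fixed rigid blue bar 130 (x) x 20 (y) x 10 (z) mm on the board, square to the rail, at a place along it that differs each time; a black knob 18 mm wide stands 9 mm above the bar, 52 mm toward -x. Origin: centre of its underside, on the board's top at board x = 0; axes as the board's. The block meets its face 10 mm from the origin toward +y.
- tube_white: bystander: large white paint tube, 58x188x43 mm, lying loose on the table; origin under its middle
- tube_crimson: bystander: crimson-banded paint tube, 46x153x35 mm, lying loose on the table; origin under its middle
- dipper: bystander: twin-cup white dipper, 39x81x22 mm, loose on the table; origin under its middle

How it is judged:
By the outcome, as a careful person would: the job done as asked, in the order asked, and still so for the second after the job is handed in, while the arm keeps its last pose, push and grip.
It also fails if it takes over 48 s, if anything falls off the work surface, if the arm or the gripper's body presses on something with over 40 N, if the wrist force passes 120 N, or if a joint passes its speed limit or range.

## Working session

There is one attempt and no reset: what is moved stays moved. The work goes in short steps, Python scripts to look and compute and a tool call to move; the robot and the scene stay as the last step left them, time stands still between calls to the robot, and variables do not carry over. Pictures are saved under pics/ and viewed, about 8 in all and at most 12, crops included, and the job is handed in when it is done.

Besides the shell and the picture viewer there is one more tool, called after "Emit:" in YAML: its name, and indented under it one key for each argument. carry_out: Moves the arm, as the interface text tells. Its arguments: {"type":"object","properties":{"deltas":{"type":"array"}},"required":["deltas"]}

```bash
mkdir -p pics; cat > h.py <<'E'
from workcell import telemetry, vision, job, bot
import numpy as np, cv2
from scipy.spatial.transform import Rotation as R
def rot(q): return R.from_quat([q[1],q[2],q[3],q[0]])
def cap(name,fn):
    s=telemetry.sense(); p=vision.camera_params(name); im,d=vision.capture(name)
    cv2.imwrite(f'pics/{fn}.png',im[:,:,::-1]); np.savez(f'pics/{fn}.npz',d=d,pos=s['tool_pos'],q=s['ee_rot']); return im,d
def T(name,fn):
    p=vision.camera_params(name)
    if 'hand_eye' in p:
        z=np.load(f'pics/{fn}.npz'); M=np.eye(4); M[:3,:3]=rot(z['q']).as_matrix(); M[:3,3]=z['pos']
        return p,M@np.array(p['hand_eye'])
    M=np.eye(4); a=np.array(p['attitude'])
    M[:3,:3]=a if a.shape==(3,3) else rot(a).as_matrix(); M[:3,3]=p['origin']; return p,M
def px(name,fn,u,v,z=None):
    "world point of pixel; by depth, or on the plane z"
    p,M=T(name,fn); f=200/np.tan(np.radians(p['fovy'])/2)
    ray=np.array([(u-p['cx'])/f,(v-p['cy'])/f,1.]); 
    if z is None: k=np.load(f'pics/{fn}.npz')['d'][int(round(v)),int(round(u))]
    else: k=(z-M[2,3])/(M[:3,:3]@ray)[2]
    return M[:3,:3]@ray*k+M[:3,3]
E
python3 - <<'E'
from h import *
print(telemetry.sense(), bot.tip_reach)
for n in ['side','top','wrist']: print(n,vision.camera_params(n))
cap('top','top0'); cap('side','side0')
E
```

```text
{'t': 0.0, 'qpos': array([ 1.22728817,  0.60012944, -0.00253876,  1.60011302,  0.0018113 ,
        0.9429094 , -0.07981727]), 'qd': array([ 0.00043847,  0.00046967,  0.00045991,  0.00073891, -0.00044877,
        0.00030433, -0.0008076 ]), 'tau': array([ 8.80811040e-04, -7.65060067e+01,  1.49738308e+00, -2.52358639e+01,
       -5.25803876e-02,  1.69160514e-02,  2.10222729e-04]), 'tool_pos': array([ 0.1909894 , -0.69886342,  0.20206297]), 'ee_rot': array([-7.57624987e-04,  9.91111627e-01,  1.33030583e-01, -1.79611110e-04]), 'wrist_force': array([0.94379428, 0.28970031, 0.40740456]), 'moment': array([-0.08955754,  0.03268626,  0.00823038]), 'finger_gap': 0.0926018053471337} 0.008
side {'fovy': 44.83853961255436, 'cx': 317.06880625447707, 'cy': 187.09602629928048, 'origin': array([0.39705549, 0.76321384, 0.90751048]), 'attitude': array([ 0.0198539 , -0.02497304,  0.9005445 , -0.43359172])}
top {'fovy': 56.12205405869983, 'cx': 310.62320340960827, 'cy': 199.4884318294038, 'origin': array([ 0.3920729 , -0.32802633,  1.1074808 ]), 'attitude': array([-0.03179183,  0.71282696, -0.70039718,  0.01762948])}
wrist {'fovy': 66.3728510838591, 'cx': 317.7286887007378, 'cy': 199.2271016439077, 'hand_eye': array([[-1.44186748e-03, -9.67955915e-01, -2.51116045e-01,
         6.88162578e-02],
       [ 9.99998769e-01, -1.55117490e-03,  2.37353274e-04,
        -2.66090109e-04],
       [-6.19272411e-04, -2.51115394e-01,  9.67956960e-01,
        -1.82351837e-01],
       [ 0.00000000e+00,  0.00000000e+00,  0.00000000e+00,
         1.00000000e+00]])}
```

View pics/top0.png

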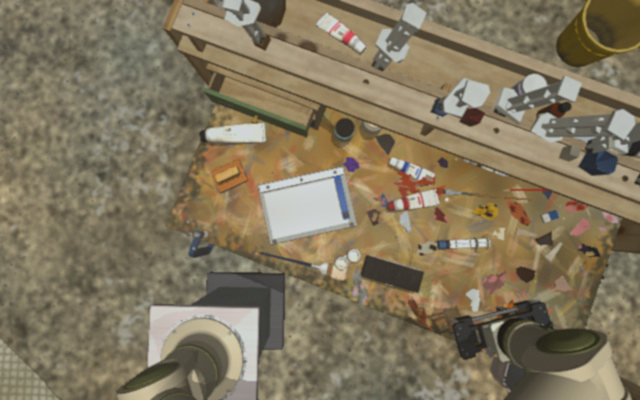

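The top view shows the block at about (229,176), the board at (307,205) with its rail on the upper edge, and the blue stop at (342,195). I'll enlarge that area.

```bash
python3 - <<'E'
import cv2
a=cv2.imread('pics/top0.png')[110:290,180:380]; cv2.imwrite('pics/c1.png',cv2.resize(a,None,fx=3.2,fy=3.2,interpolation=cv2.INTER_CUBIC))
from h import *
for u,v in [(229,176),(307,205),(262,187),(271,242),(343,169),(353,222),(342,195),(230,230)]: print(u,v,px('top','top0',u,v).round(3))
E
```

```text
229 176 [ 0.53  -0.071  0.044]
307 205 [ 0.452 -0.295  0.01 ]
262 187 [ 0.502 -0.163  0.021]
271 242 [ 0.343 -0.192  0.009]
343 169 [ 0.56  -0.399  0.012]
353 222 [ 0.405 -0.43   0.01 ]
342 195 [ 0.482 -0.396  0.025]
230 230 [ 0.375 -0.069  0.001]
```

View pics/c1.png

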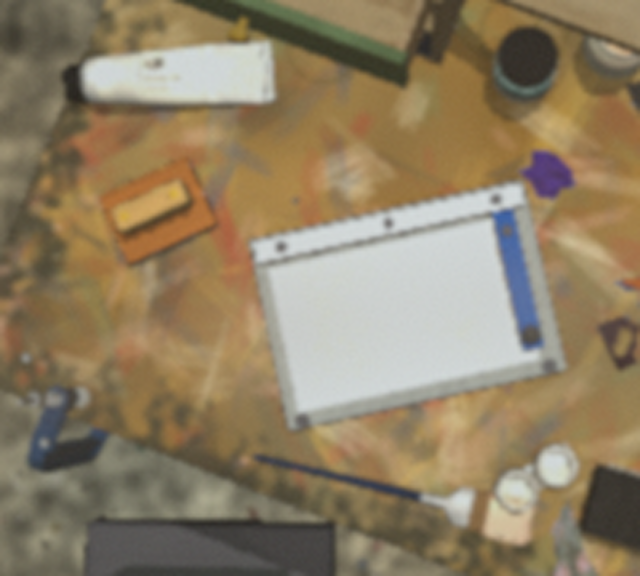

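```bash
python3 - <<'E'
from h import *
f=lambda L,z:np.array([px('top','top0',180+(u+.5)/3.2-.5,110+(v+.5)/3.2-.5,z)[:2] for u,v in L])
b=f([(101,200),(188,160),(217,221),(132,264)],.015); B=f([(523,183),(565,368),(293,430)],.012); r=f([(250,240),(523,183)],.022)
bar=f([(110,211),(183,178),(191,200),(121,233)],.045)
s=f([(495,212),(515,210),(543,348),(524,352)],.022)
for n,x in zip('b B r bar s'.split(),[b,B,r,bar,s]):
  d=np.diff(x,axis=0); print(n,x.round(3).tolist(),x.mean(0).round(4),np.degrees(np.arctan2(d[:,1],d[:,0])).round(1),np.linalg.norm(d,axis=1).round(3))
s=telemetry.sense(); print(rot(s['ee_rot']).as_matrix().round(3))
E
```

```text
b [[0.544, -0.011], [0.583, -0.09], [0.526, -0.119], [0.486, -0.041]] [ 0.5347 -0.0652] [ -64.2 -153.1  118. ] [0.088 0.063 0.087]
B [[0.566, -0.399], [0.398, -0.439], [0.337, -0.193]] [ 0.4336 -0.3438] [-166.6  103.9] [0.174 0.254]
r [[0.509, -0.151], [0.565, -0.398]] [ 0.5367 -0.2745] [-77.2] [0.254]
bar [[0.53, -0.028], [0.561, -0.093], [0.541, -0.1], [0.511, -0.039]] [ 0.5358 -0.0649] [ -64.5 -158.4  116.4] [0.072 0.021 0.069]
s [[0.538, -0.373], [0.54, -0.391], [0.415, -0.418], [0.411, -0.401]] [ 0.476  -0.3961] [ -83.3 -167.9  102.9] [0.018 0.128 0.017]
[[ 0.965  0.264 -0.001]
 [ 0.264 -0.965  0.001]
 [-0.    -0.001 -1.   ]]
```

Emit:
carry_out:
  deltas:
    - {"travel":[3.5,-3.6,0],"dr":[0,0,-0.14],"gripper":1}
    - {"travel":[7,-7.2,0],"dr":[0,0,-0.28],"gripper":1}
    - {"travel":[10.5,-10.9,0],"dr":[0,0,-0.42],"gripper":1}
    - {"travel":[14,-14.5,0],"dr":[0,0,-0.56],"gripper":1}
    - {"travel":[17.5,-18.1,0],"dr":[0,0,-0.7],"gripper":1}
    - {"travel":[21,-21.7,0],"dr":[0,0,-0.84],"gripper":1}
    - {"travel":[24.5,-25.4,0],"dr":[0,0,-0.98],"gripper":1}
    - {"travel":[28,-29,0],"dr":[0,0,-1.12],"gripper":1}
    - {"travel":[31.5,-32.6,0],"dr":[0,0,-1.26],"gripper":1}
    - {"travel":[35,-36.3,0],"dr":[0,0,-1.4],"gripper":1}
    - {"travel":[38.5,-40,0],"dr":[0,0,-1.54],"gripper":1}
    - {"travel":[42,-43.6,0],"dr":[0,0,-1.68],"gripper":1}

```text
t: 1.3
tool_pos: [0.4791, -0.171, 0.2029]
ee_rot: [0.0, 0.56, 0.828, -0.0]
wrist_force: [0.5, -1.1, 0.4]
finger_gap: 0.0929
```

```bash
python3 - <<'E'
from h import *
s=telemetry.sense(); print(s['t'],s['tool_pos'],rot(s['ee_rot']).as_matrix().round(4),s['qpos'].round(2),s['wrist_force'])
cap('wrist','w0'); cap('top','top1')
for u,v in [(300,120),(307,126),(260,100),(330,105),(235,134)]: print(u,v,px('top','top0',u,v).round(3))
E
```

```text
1.3 [ 0.4791313  -0.17100266  0.20294828] [[-3.723e-01  9.281e-01 -1.000e-04]
 [ 9.281e-01  3.723e-01 -2.000e-04]
 [-2.000e-04 -2.000e-04 -1.000e+00]] [ 0.63  0.39 -0.54  2.06  0.28  0.76  0.31] [ 0.46223786 -1.07975587  0.41680881]
300 120 [ 0.676 -0.275  0.113]
307 126 [ 0.65  -0.295  0.151]
260 100 [ 0.731 -0.164  0.11 ]
330 105 [ 0.649 -0.349  0.324]
235 134 [ 0.656 -0.081  0.028]
```

View pics/w0.png

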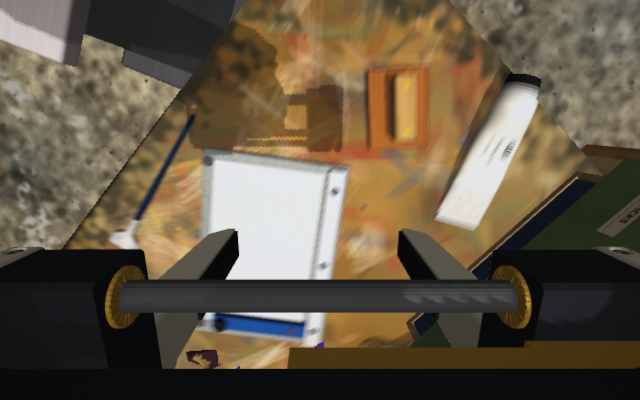

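Wrist view: block at (397,107), board at about (275,245), blue stop at (260,327). I'll finish the approach and look from nearer; first a numeric fix from this view.

```bash
python3 - <<'E'
from h import *
a=cv2.imread('pics/w0.png')[55:345,190:450]; cv2.imwrite('pics/c2.png',cv2.resize(a,None,fx=2,fy=2,interpolation=cv2.INTER_CUBIC))
def an(n,L,z):
  x=np.array([px('wrist','w0',u,v,z)[:2] for u,v in L]); d=np.diff(x,axis=0); print(n,x.round(3).tolist(),x.mean(0).round(4),np.degrees(np.arctan2(d[:,1],d[:,0])).round(1),np.linalg.norm(d,axis=1).round(3))
an('bar',[(392,73),(416,74),(416,140),(392,140)],.045)
an('slab',[(367,69),(427,66),(430,149),(369,149)],.015)
print(px('wrist','w0',404,105))
E
```

```text
bar [[0.507, -0.034], [0.531, -0.026], [0.561, -0.087], [0.536, -0.096]] [ 0.5336 -0.0609] [  19.6  -63.6 -158.2] [0.025 0.068 0.026]
slab [[0.484, -0.035], [0.545, -0.007], [0.591, -0.088], [0.523, -0.115]] [ 0.5356 -0.0613] [  24.4  -60.9 -158.2] [0.067 0.093 0.073]
[ 0.53194268 -0.05879154  0.04722132]
```

View pics/c2.png

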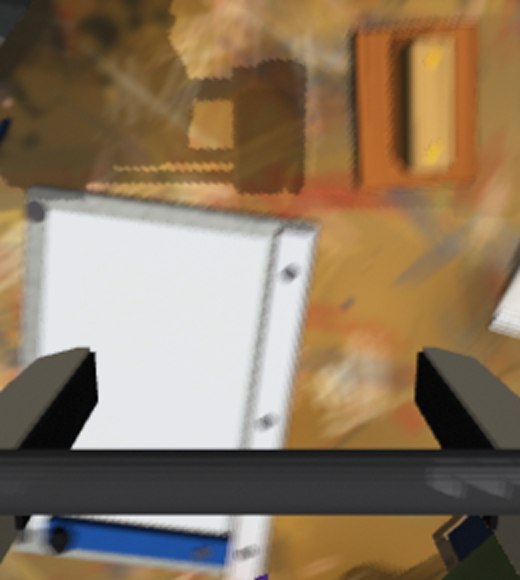

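Emit:
carry_out:
  deltas:
    - {"travel":[2.6,3,0],"dr":[0,0,-0.04],"gripper":1}
    - {"travel":[5.2,6,1.5],"dr":[0,0,-0.08],"gripper":1}
    - {"travel":[7.8,8.8,4],"dr":[0,0,-0.08],"gripper":1}
    - {"travel":[7.8,8.8,7],"dr":[0,0,-0.08],"gripper":1}
    - {"travel":[7.8,8.8,8],"dr":[0,0,-0.08],"gripper":1}
    - {"travel":[7.8,8.8,8],"dr":[0,0,-0.08],"gripper":1}
    - {"travel":[7.8,8.8,8],"dr":[0,0,-0.08],"gripper":1}

```text
t: 2.1
tool_pos: [0.5318, -0.069, 0.1235]
ee_rot: [0.0, 0.53, 0.848, -0.0]
wrist_force: [-0.3, -0.6, 0.3]
finger_gap: 0.0931
```

```bash
python3 - <<'E'
from h import *
s=telemetry.sense(); print(s['t'],s['tool_pos'],rot(s['ee_rot']).as_matrix().round(4),s['wrist_force'])
im,d=cap('wrist','w1'); cv2.imwrite('pics/w1b.png',cv2.resize(im[:,:,::-1],(800,500)))
f=lambda L,z:np.array([px('wrist','w0',190+u/2,55+v/2,z)[:2] for u,v in L])
for n,L,z in [('railin',[(274,235),(250,400),(243,448)],.022),('railout',[(317,230),(288,430)],.022),('stop',[(50,518),(228,538)],.022),('board+y',[(35,190),(280,222)],.012)]:
  x=f(L,z); e=np.diff(x,axis=0); print(n,x.round(4).tolist(),np.degrees(np.arctan2(e[:,1],e[:,0])).round(1))
E
```

```text
2.1 [ 0.53183019 -0.06897903  0.12345111] [[-4.389e-01  8.986e-01 -2.000e-04]
 [ 8.986e-01  4.389e-01 -5.000e-04]
 [-4.000e-04 -3.000e-04 -1.000e+00]] [-0.26863598 -0.61395091  0.31862736]
railin [[0.4859, -0.1595], [0.5122, -0.2647], [0.5206, -0.2983]] [-76. -76.]
railout [[0.5087, -0.1471], [0.5431, -0.2753]] [-75.]
stop [[0.4179, -0.3962], [0.5361, -0.366]] [14.3]
board+y [[0.3421, -0.1891], [0.4872, -0.1521]] [14.3]
```

View pics/w1b.png

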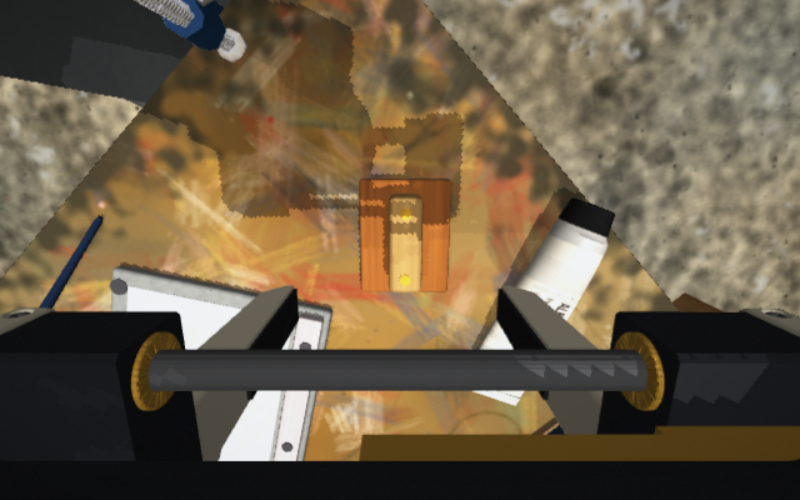

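```bash
python3 - <<'E'
from h import *
s=telemetry.sense(); print(s['t'],s['tool_pos'],s['qd'].round(3))
def an(n,L,z):
  x=np.array([px('wrist','w1',u/1.25,v/1.25,z)[:2] for u,v in L]); d=np.diff(x,axis=0); print(n,x.mean(0).round(4),np.degrees(np.arctan2(d[:,1],d[:,0])).round(1),np.linalg.norm(d,axis=1).round(3))
  g=x.mean(0)-s['tool_pos'][:2]; M=rot(s['ee_rot']).as_matrix(); print('tool delta',M[:2,:2].T@g)
an('bar',[(390,196),(420,196),(422,292),(389,292)],.045)
an('slab',[(360,179),(451,179),(448,292),(361,292)],.015)
E
```

```text
2.15 [ 0.53217857 -0.06897597  0.12388805] [ 0.002 -0.009 -0.005 -0.002  0.002 -0.005 -0.001]
bar [ 0.5345 -0.0629] [  25.9  -62.  -154.1] [0.02  0.07  0.024]
tool delta [0.00449832 0.00474594]
slab [ 0.5354 -0.0637] [  25.9  -63.6 -154.1] [0.068 0.09  0.07 ]
tool delta [0.00329778 0.005166  ]
```

Emit:
carry_out:
  deltas:
    - {"travel":[0.4,0.5,2],"dr":[0,0,0],"gripper":1}
    - {"travel":[0.4,0.5,5],"dr":[0,0,0],"gripper":1}
    - {"travel":[0.4,0.5,7.5],"dr":[0,0,0],"gripper":1}
    - {"travel":[0.4,0.5,9],"dr":[0,0,0],"gripper":1}
    - {"travel":[0.4,0.5,9.6],"dr":[0,0,0],"gripper":1}
    - {"travel":[0.4,0.5,9.6],"dr":[0,0,0],"gripper":1}
    - {"travel":[0.4,0.5,9.6],"dr":[0,0,0],"gripper":1}

```text
t: 2.85
tool_pos: [0.5353, -0.0625, 0.028]
ee_rot: [0.001, 0.529, 0.848, 0.0]
wrist_force: [0.6, -0.2, 0.1]
finger_gap: 0.0929
```

Emit:
carry_out:
  deltas:
    - {"travel":[0,0,0],"dr":[0,0,0],"gripper":-1}
    - {"travel":[0,0,0],"dr":[0,0,0],"gripper":-1}
    - {"travel":[0,0,0],"dr":[0,0,0],"gripper":-1}
    - {"travel":[0,0,0],"dr":[0,0,0],"gripper":-1}
    - {"travel":[0,0,0],"dr":[0,0,0],"gripper":-1}
    - {"travel":[0,0,0],"dr":[0,0,0],"gripper":-1}
    - {"travel":[0,0,0],"dr":[0,0,0],"gripper":-1}
    - {"travel":[0,0,0],"dr":[0,0,0],"gripper":-1}

```text
t: 3.65
tool_pos: [0.5346, -0.0621, 0.0268]
ee_rot: [-0.0, 0.529, 0.849, -0.0]
wrist_force: [0.3, 0.4, 0.7]
finger_gap: 0.0333
```

Emit:
carry_out:
  deltas:
    - {"travel":[0,0,0],"dr":[0,0,0],"gripper":-1}
    - {"travel":[0,0,0],"dr":[0,0,0],"gripper":-1}
    - {"travel":[0,0,0],"dr":[0,0,0],"gripper":-1}
    - {"travel":[0,0,0],"dr":[0,0,0],"gripper":-1}

```text
t: 4.05
tool_pos: [0.5347, -0.0621, 0.0269]
ee_rot: [-0.0, 0.529, 0.849, 0.0]
wrist_force: [0.4, 0.3, -1.2]
finger_gap: 0.0229
```

Emit:
carry_out:
  deltas:
    - {"travel":[0,0,0],"dr":[0,0,0],"gripper":-1}
    - {"travel":[0,0,-2],"dr":[0,0,0],"gripper":-1}
    - {"travel":[0,0,-4],"dr":[0,0,0],"gripper":-1}
    - {"travel":[0,0,-6],"dr":[0,0,0],"gripper":-1}
    - {"travel":[0,0,-8],"dr":[0,0,0],"gripper":-1}
    - {"travel":[0,0,-8],"dr":[0,0,0],"gripper":-1}

```text
t: 4.65
tool_pos: [0.5355, -0.0623, 0.1086]
ee_rot: [0.001, 0.529, 0.849, 0.001]
wrist_force: [0.8, -0.4, -3.9]
finger_gap: 0.0229
```

```bash
python3 - <<'E'
from h import *
s=telemetry.sense(); print(s['t'],s['tool_pos'],rot(s['ee_rot']).as_matrix().round(4),s['wrist_force'],s['moment'],s['finger_gap'])
im,d=cap('wrist','w2'); cv2.imwrite('pics/w2b.png',cv2.resize(im[:,:,::-1],(800,500)))
E
```

```text
4.65 [ 0.53550468 -0.06231014  0.10860302] [[-4.399e-01  8.980e-01  2.800e-03]
 [ 8.980e-01  4.399e-01 -3.000e-04]
 [-1.600e-03  2.400e-03 -1.000e+00]] [ 0.82824415 -0.421238   -3.92796194] [ 0.01563326 -0.15371911  0.01170626] 0.02285241738245895
```

View pics/w2b.png

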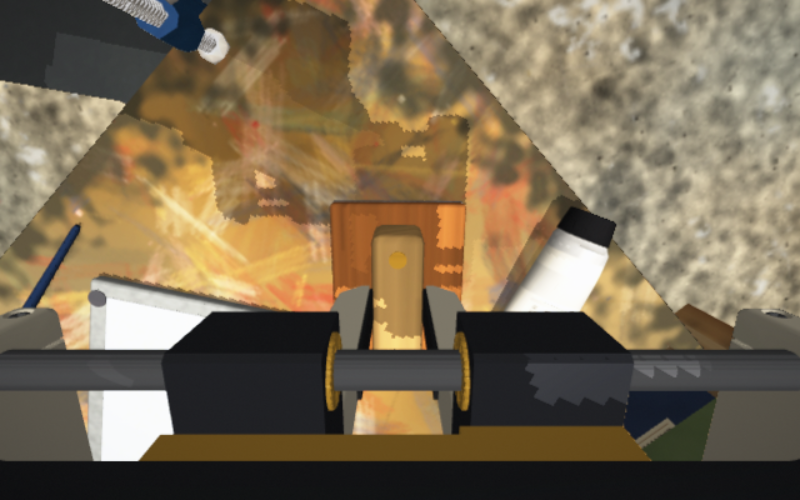

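Held straight (gap 22.9 mm, weight about 3.9 N). Now over to the board.

Emit:
carry_out:
  deltas:
    - {"travel":[-2.6,-2.9,0],"dr":[0,0,0.03],"gripper":-1}
    - {"travel":[-5.2,-5.8,0],"dr":[0,0,0.07],"gripper":-1}
    - {"travel":[-7.9,-8.7,0],"dr":[0,0,0.1],"gripper":-1}
    - {"travel":[-10.5,-11.6,0],"dr":[0,0,0.14],"gripper":-1}
    - {"travel":[-13.1,-14.5,0],"dr":[0,0,0.17],"gripper":-1}
    - {"travel":[-14.8,-16.4,0],"dr":[0,0,0.2],"gripper":-1}
    - {"travel":[-15.7,-17.3,0],"dr":[0,0,0.21],"gripper":-1}
    - {"travel":[-15.7,-17.3,0],"dr":[0,0,0.21],"gripper":-1}
    - {"travel":[-15.7,-17.3,0],"dr":[0,0,0.21],"gripper":-1}
    - {"travel":[-15.7,-17.3,0],"dr":[0,0,0.21],"gripper":-1}

```text
t: 5.7
tool_pos: [0.4493, -0.2775, 0.1067]
ee_rot: [-0.0, 0.614, 0.789, 0.0]
wrist_force: [-0.0, 1.1, -3.4]
finger_gap: 0.0233
```

```bash
python3 - <<'E'
from h import *
s=telemetry.sense(); print(s['t'],s['tool_pos'],rot(s['ee_rot']).as_matrix().round(4),s['wrist_force'],s['moment'],s['finger_gap'])
im,d=cap('wrist','w3'); cv2.imwrite('pics/w3b.png',cv2.resize(im[:,:,::-1],(800,500),interpolation=cv2.INTER_CUBIC))
cap('top','top3'); cap('side','side3')
E
```

```text
5.7 [ 0.44934058 -0.27745251  0.10673225] [[-2.464e-01  9.692e-01  3.000e-04]
 [ 9.692e-01  2.464e-01  9.000e-04]
 [ 8.000e-04  5.000e-04 -1.000e+00]] [-0.01503399  1.11581743 -3.37716376] [-0.00839103 -0.09171048  0.00198386] 0.023346581139640728
```

View pics/w3b.png

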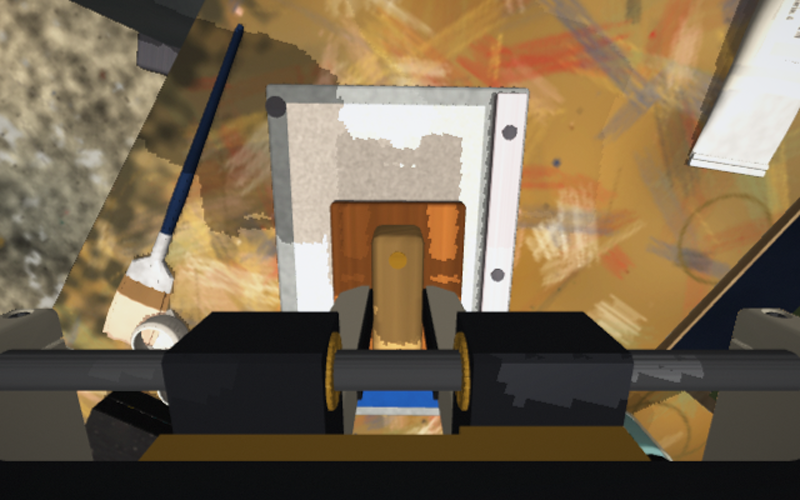

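View pics/side3.png

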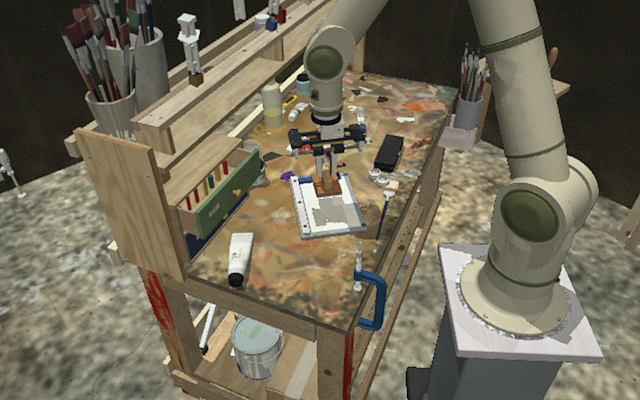

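```bash
python3 - <<'E'
from h import *
M=rot(telemetry.sense()['ee_rot']).as_matrix(); tp=telemetry.sense()['tool_pos']
def an(n,L,z):
  x=np.array([px('wrist','w3',u/1.25,v/1.25,z) for u,v in L]); t=(x-tp)@M; d=np.diff(x,axis=0); e=np.diff(t,axis=0)
  print(n,x[:,:2].round(4).tolist(),np.degrees(np.arctan2(d[:,1],d[:,0])).round(2),'tool',t[:,:2].round(4).tolist())
an('+y edge',[(269,86),(498,88)],.012)
an('railout',[(528,90),(508,308)],.022)
an('railin',[(499,95),(482,308)],.022)
an('left',[(267,88),(280,308)],.012)
an('stopface',[(357,392),(440,390)],.022)
an('slab',[(331,202),(465,202)],.095)
an('bar',[(373,230),(422,230)],.125)
# precise edges via gradient on luminance along rows for the outer rail line
g=cv2.cvtColor(cv2.imread('pics/w3.png'),cv2.COLOR_BGR2GRAY).astype(float); g=cv2.GaussianBlur(g,(3,3),0)
for r in (90,120,150,180,210,230):
  gx=np.abs(np.diff(g[r,375:430])); i=np.argsort(gx)[-5:]+375; print(r,sorted(i.tolist()),g[r,380:426:3].astype(int).tolist())
E
```

```text
+y edge [[0.3378, -0.191], [0.4879, -0.1543]] [13.73] tool [[0.1117, -0.0866], [0.1104, 0.0679]]
railout [[0.5052, -0.1527], [0.5408, -0.3015]] [-76.51] tool [[0.1077, 0.0851], [-0.0453, 0.0831]]
railin [[0.4878, -0.1602], [0.5219, -0.3063]] [-76.86] tool [[0.1047, 0.0664], [-0.0453, 0.0636]]
left [[0.3367, -0.1926], [0.3724, -0.3484]] [-77.1] tool [[0.1105, -0.088], [-0.0494, -0.0917]]
stopface [[0.4465, -0.3998], [0.5104, -0.3819]] [15.7] tool [[-0.1175, -0.0325], [-0.1157, 0.0339]]
slab [[0.4053, -0.2433], [0.4714, -0.2266]] [14.17] tool [[0.0444, -0.034], [0.0444, 0.0342]]
bar [[0.4296, -0.2457], [0.4504, -0.2404]] [14.17] tool [[0.0361, -0.0109], [0.0361, 0.0105]]
90 [391, 392, 396, 397, 419] [241, 240, 238, 183, 140, 75, 220, 237, 238, 237, 236, 235, 237, 222, 159, 157]
120 [391, 393, 394, 395, 417] [241, 241, 199, 161, 89, 183, 238, 238, 237, 236, 234, 237, 229, 140, 147, 146]
150 [391, 392, 393, 414, 415] [242, 224, 175, 108, 139, 237, 238, 237, 236, 234, 235, 231, 142, 136, 134, 133]
180 [386, 389, 390, 411, 412] [239, 188, 143, 92, 234, 238, 239, 236, 236, 235, 234, 150, 135, 135, 128, 129]
210 [383, 384, 387, 388, 409] [210, 176, 85, 226, 242, 243, 241, 242, 240, 240, 166, 151, 135, 135, 134, 134]
230 [383, 385, 386, 406, 407] [191, 133, 149, 240, 242, 242, 242, 241, 240, 197, 134, 134, 134, 134, 134, 133]
```

Emit:
carry_out:
  deltas:
    - {"travel":[0,0,2],"dr":[0,0,0.012],"gripper":-1}
    - {"travel":[0,0,4],"dr":[0,0,0.012],"gripper":-1}
    - {"travel":[0,0,5.5],"dr":[0,0,0.012],"gripper":-1}
    - {"travel":[0,0,6.2],"dr":[0,0,0.012],"gripper":-1}
    - {"travel":[0,0,6.5],"dr":[0,0,0.012],"gripper":-1}
    - {"travel":[0,0,6.5],"dr":[0,0,0.012],"gripper":-1}
    - {"travel":[0,0,6.5],"dr":[0,0,0.012],"gripper":-1}

```text
t: 6.55
tool_pos: [0.4488, -0.2793, 0.0425]
ee_rot: [0.0, 0.62, 0.785, 0.0]
wrist_force: [1.0, -0.1, -3.7]
finger_gap: 0.0231
```

Emit:
carry_out:
  deltas:
    - {"travel":[0,0,0.1],"dr":[0,0,0],"gripper":-1}
    - {"travel":[0,0,0.2],"dr":[0,0,0],"gripper":-1}
    - {"travel":[0,0,0.3],"dr":[0,0,0],"gripper":-1}
    - {"travel":[0,0,0.3],"dr":[0,0,0],"gripper":-1}

```text
t: 6.95
tool_pos: [0.4485, -0.2793, 0.0389]
ee_rot: [0.0, 0.62, 0.785, -0.0]
wrist_force: [-0.5, 0.6, -3.5]
finger_gap: 0.0227
```

Emit:
carry_out:
  deltas:
    - {"travel":[0,0,0.1],"dr":[0,0,0],"gripper":-1}
    - {"travel":[0,0,0.1],"dr":[0,0,0],"gripper":-1}
    - {"travel":[0,0,0.1],"dr":[0,0,0],"gripper":-1}

```text
t: 7.25
tool_pos: [0.4485, -0.2793, 0.0388]
ee_rot: [0.0, 0.62, 0.785, -0.0]
wrist_force: [-2.9, 0.5, 10.2]
finger_gap: 0.0231
```

Emit:
carry_out:
  deltas:
    - {"travel":[0,0.3,-0.05],"dr":[0,0,0],"gripper":-1}
    - {"travel":[0,0.7,-0.05],"dr":[0,0,0],"gripper":-1}
    - {"travel":[0,1.2,-0.05],"dr":[0,0,0],"gripper":-1}
    - {"travel":[0,1.6,-0.05],"dr":[0,0,0],"gripper":-1}
    - {"travel":[0,2.0,-0.05],"dr":[0,0,0],"gripper":-1}
    - {"travel":[0,2.3,-0.05],"dr":[0,0,0],"gripper":-1}
    - {"travel":[0,2.5,-0.05],"dr":[0,0,0],"gripper":-1}
    - {"travel":[0,2.5,-0.05],"dr":[0,0,0],"gripper":-1}

```text
t: 8.05
tool_pos: [0.4694, -0.2745, 0.0387]
ee_rot: [-0.002, 0.62, 0.784, -0.002]
wrist_force: [-9.4, -2.9, 10.2]
finger_gap: 0.023
```

Emit:
carry_out:
  deltas:
    - {"travel":[0,0.1,0],"dr":[0,0,0],"gripper":-1}
    - {"travel":[0,0.2,0],"dr":[0,0,0],"gripper":-1}
    - {"travel":[0,0.3,0],"dr":[0,0,0],"gripper":-1}
    - {"travel":[0,0.3,0],"dr":[0,0,0],"gripper":-1}

```text
t: 8.45
tool_pos: [0.4697, -0.2744, 0.0388]
ee_rot: [-0.003, 0.621, 0.784, -0.004]
wrist_force: [-15.7, -2.3, 17.2]
finger_gap: 0.0228
```

```bash
python3 - <<'E'
from h import *
s=telemetry.sense(); print(s['t'],s['tool_pos'],s['wrist_force'],s['moment'])
M=rot(s['ee_rot']).as_matrix(); print(M.round(4))
im,d=cap('wrist','w4'); cv2.imwrite('pics/w4b.png',cv2.resize(im[50:270,220:480,::-1],None,fx=2.7,fy=2.7,interpolation=cv2.INTER_CUBIC))
E
```

```text
8.45 [ 0.46968274 -0.2744491   0.0388427 ] [-15.69552633  -2.28727838  17.22618527] [-0.82499834  3.54816919 -0.02865173]
[[-2.292e-01  9.733e-01 -1.000e-02]
 [ 9.734e-01  2.292e-01 -2.300e-03]
 [ 1.000e-04 -1.030e-02 -9.999e-01]]
```

View pics/w4b.png

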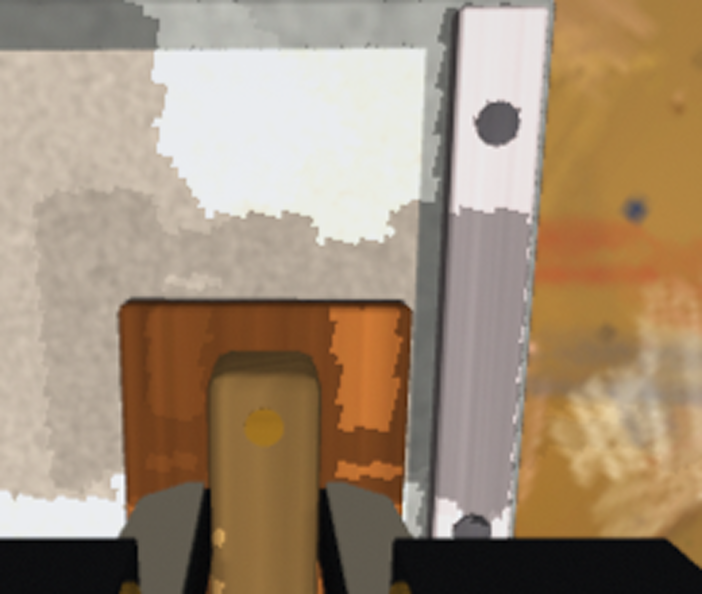

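Still about 7 mm short of the rail: friction on the paper from too much down force. I'll ease the down force.

Emit:
carry_out:
  deltas:
    - {"travel":[0,0,-0.03],"dr":[0,0,0],"gripper":-1}
    - {"travel":[0,0,-0.06],"dr":[0,0,0],"gripper":-1}
    - {"travel":[0,0,-0.1],"dr":[0,0,0],"gripper":-1}
    - {"travel":[0,0,-0.1],"dr":[0,0,0],"gripper":-1}
    - {"travel":[0,0,-0.1],"dr":[0,0,0],"gripper":-1}

```text
t: 9.0
tool_pos: [0.4759, -0.2726, 0.0393]
ee_rot: [-0.0, 0.62, 0.785, 0.0]
wrist_force: [1.0, 0.2, -3.5]
finger_gap: 0.0228
```

Emit:
carry_out:
  deltas:
    - {"travel":[0,0,0.03],"dr":[0,0,0],"gripper":-1}
    - {"travel":[0,0,0.06],"dr":[0,0,0],"gripper":-1}
    - {"travel":[0,0,0.06],"dr":[0,0,0],"gripper":-1}

```text
t: 9.3
tool_pos: [0.4759, -0.2726, 0.0389]
ee_rot: [0.0, 0.62, 0.785, 0.0]
wrist_force: [1.3, 0.6, -1.4]
finger_gap: 0.0225
```

Emit:
carry_out:
  deltas:
    - {"travel":[0,0.1,0],"dr":[0,0,0],"gripper":-1}
    - {"travel":[0,0.2,0],"dr":[0,0,0],"gripper":-1}
    - {"travel":[0,0.3,0],"dr":[0,0,0],"gripper":-1}
    - {"travel":[0,0.4,0],"dr":[0,0,0],"gripper":-1}
    - {"travel":[0,0.4,0],"dr":[0,0,0],"gripper":-1}

```text
t: 9.8
tool_pos: [0.4776, -0.2724, 0.0388]
ee_rot: [-0.001, 0.62, 0.785, -0.001]
wrist_force: [-5.5, -1.8, 4.2]
finger_gap: 0.0228
```

Emit:
carry_out:
  deltas:
    - {"travel":[0,0.1,-0.03],"dr":[0,0,0],"gripper":-1}
    - {"travel":[0,0.2,-0.03],"dr":[0,0,0],"gripper":-1}
    - {"travel":[0,0.3,-0.03],"dr":[0,0,0],"gripper":-1}
    - {"travel":[0,0.3,-0.03],"dr":[0,0,0],"gripper":-1}

```text
t: 10.2
tool_pos: [0.4779, -0.2724, 0.0389]
ee_rot: [-0.003, 0.62, 0.784, -0.003]
wrist_force: [-11.7, -2.6, 9.0]
finger_gap: 0.023
```

Emit:
carry_out:
  deltas:
    - {"travel":[0,0,0],"dr":[-0.004,0,0],"gripper":-1}
    - {"travel":[0,0.1,0],"dr":[-0.008,0,0],"gripper":-1}
    - {"travel":[0,0.2,0],"dr":[-0.012,0,0],"gripper":-1}
    - {"travel":[0,0.2,0],"dr":[-0.012,0,0],"gripper":-1}

```text
t: 10.6
tool_pos: [0.478, -0.2724, 0.0388]
ee_rot: [0.0, 0.621, 0.784, 0.001]
wrist_force: [-15.5, -3.9, 11.0]
finger_gap: 0.0233
```

```bash
python3 - <<'E'
from h import *
s=telemetry.sense(); M=rot(s['ee_rot']).as_matrix(); print(s['t'],s['tool_pos'],'F tool',M.T@s['wrist_force'],'Mom tool',M.T@s['moment'],s['finger_gap']); print(M.round(4))
im,d=cap('wrist','w5'); cv2.imwrite('pics/w5b.png',cv2.resize(im[50:270,220:480,::-1],None,fx=2.7,fy=2.7,interpolation=cv2.INTER_CUBIC))
E
```

```text
10.6 [ 0.47804038 -0.2724038   0.03879464] F tool [ -0.22081306 -16.01576134 -11.0208394 ] Mom tool [ 3.87058995 -0.14924571 -0.074587  ] 0.02326800848432672
[[-2.293e-01  9.734e-01  9.000e-04]
 [ 9.734e-01  2.293e-01  1.000e-03]
 [ 8.000e-04  1.100e-03 -1.000e+00]]
```

View pics/w5b.png

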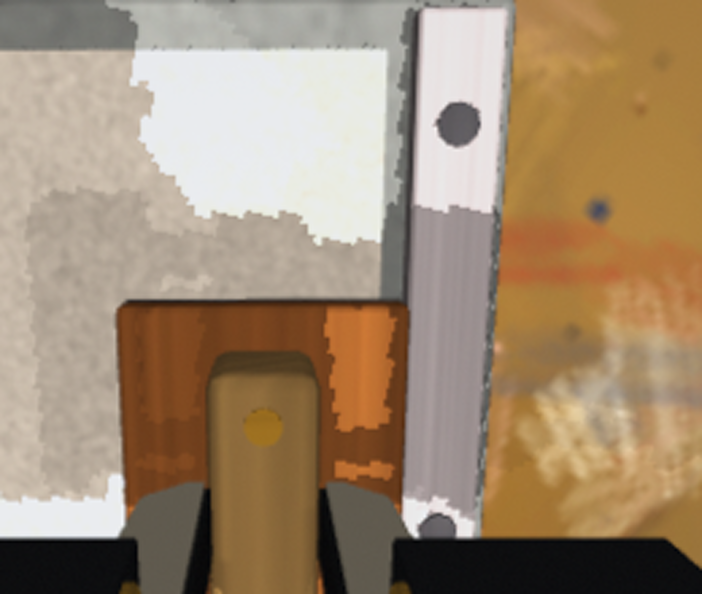

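Pressed squarely on the rail: about 16 N, yaw moment near zero, tool upright. Now the slide toward the stop, about 70 mm away.

Emit:
carry_out:
  deltas:
    - {"travel":[-0.3,0,-0.03],"dr":[0,-0.003,0],"gripper":-1}
    - {"travel":[-0.8,0,-0.03],"dr":[0,-0.006,0],"gripper":-1}
    - {"travel":[-1.3,0,-0.03],"dr":[0,-0.008,0],"gripper":-1}
    - {"travel":[-1.8,0,-0.03],"dr":[0,-0.008,0],"gripper":-1}
    - {"travel":[-2.3,0,-0.03],"dr":[0,-0.008,0],"gripper":-1}
    - {"travel":[-2.8,0,-0.03],"dr":[0,-0.008,0],"gripper":-1}
    - {"travel":[-3.0,0,-0.03],"dr":[0,-0.008,0],"gripper":-1}
    - {"travel":[-3.0,0,-0.03],"dr":[0,-0.008,0],"gripper":-1}

```text
t: 11.45
tool_pos: [0.4827, -0.2935, 0.0387]
ee_rot: [-0.002, 0.619, 0.785, -0.0]
wrist_force: [-23.2, 21.1, 25.7]
finger_gap: 0.0227
```

```bash
cat > st.py <<'E'
from h import *
s=telemetry.sense(); M=rot(s['ee_rot']).as_matrix(); print(s['t'],s['tool_pos'].round(4),'F',(M.T@s['wrist_force']).round(1),'Mom',(M.T@s['moment']).round(2),s['finger_gap']); print(M.round(4))
d=s['tool_pos']-np.array([.47804,-.2724,.0388]); print('along x,y from rail contact mm',d@[-229.3,973.4,0],d@[973.4,229.3,0])
E
python3 st.py
```

```text
11.45 [ 0.4827 -0.2935  0.0387] F [ 26.  -17.7 -25.6] Mom [4.01 6.11 0.05] 0.022739825541356746
[[-0.2337  0.9723 -0.0026]
 [ 0.9723  0.2337  0.0018]
 [ 0.0024 -0.0021 -1.    ]]
along x,y from rail contact mm -21.624148522230968 -0.2636777926586508
```

Emit:
carry_out:
  deltas:
    - {"travel":[0,0,-0.05],"dr":[0,0,0],"gripper":-1}
    - {"travel":[0,0,-0.1],"dr":[0,0,0],"gripper":-1}
    - {"travel":[-0.3,0,-0.12],"dr":[0,0,0],"gripper":-1}
    - {"travel":[-0.8,0,-0.12],"dr":[0,0,0],"gripper":-1}
    - {"travel":[-1.3,0,-0.12],"dr":[0,0,0],"gripper":-1}
    - {"travel":[-1.8,0,-0.12],"dr":[0,0,0],"gripper":-1}
    - {"travel":[-1.8,0,-0.12],"dr":[0,0,0],"gripper":-1}

```text
t: 12.15
tool_pos: [0.4875, -0.3129, 0.0396]
ee_rot: [-0.001, 0.62, 0.785, -0.0]
wrist_force: [-19.3, 15.8, 14.5]
finger_gap: 0.023
```

```bash
python3 st.py
```

```text
12.15 [ 0.4875 -0.3129  0.0396] F [ 19.9 -15.1 -14.4] Mom [3.71 4.42 0.07] 0.022992768553734992
[[-2.323e-01  9.726e-01 -1.500e-03]
 [ 9.726e-01  2.323e-01  7.000e-04]
 [ 1.000e-03 -1.300e-03 -1.000e+00]]
along x,y from rail contact mm -41.56290622577688 -0.046067689535746394
```

```bash
cat > pl.py <<'E'
from h import *
def fit(fn,u0,u1,v0,v1):
    d=np.load(f'pics/{fn}.npz')['d']; P=[]
    for v in range(v0,v1):
        for u in range(u0,u1):
            if d[v,u]>0: P.append(px('wrist',fn,u,v))
    P=np.array(P); z=np.load(f'pics/{fn}.npz'); t=(P-z['pos'])@rot(z['q']).as_matrix()
    A=np.c_[P[:,:2]@np.array([[-.2323,.9726],[.9726,.2323]]),np.ones(len(P))]; A[:,:2]-=A[:,:2].mean(0)
    c,r,*_=np.linalg.lstsq(A,P[:,2],rcond=None); print(fn,'slope along v,u deg',np.degrees(c[:2]).round(2),'z',c[2].round(4),'rms',np.sqrt(np.mean((A@c-P[:,2])**2)).round(4))
def slab(fn): fit(fn,270,294,166,226); fit(fn,343,366,166,226); fit(fn,302,334,190,240)
E
python3 - <<'E'
from pl import *
cap('wrist','w6')
for f in ('w5','w6'): slab(f)
E
```

```text
w5 slope along v,u deg [-0.07  0.22] z 0.0278 rms 0.0006
w5 slope along v,u deg [-0.06 -0.29] z 0.0277 rms 0.0006Traceback (most recent call last):
  File "<stdin>", line 3, in <module>
  File "pl.py", line 10, in slab
    def slab(fn): fit(fn,270,294,166,226); fit(fn,343,366,166,226); fit(fn,302,334,190,240)
                                                                    ~~~^^^^^^^^^^^^^^^^^^^^
  File "pl.py", line 6, in fit
    if d[v,u]>0: P.append(px('wrist',fn,u,v))
                          ~~^^^^^^^^^^^^^^^^
  File "h.py", line 17, in px
    p,M=T(name,fn); f=200/np.tan(np.radians(p['fovy'])/2)
        ~^^^^^^^^^
  File "h.py", line 9, in T
    p=vision.camera_params(name)
ValueError: time passes only in moves, steps and waits
```

```bash
sed -i 's/^def T(name,fn):/import functools\nparams=functools.lru_cache(vision.camera_params)\ndef T(name,fn):/; /^def T/,$ s/p=vision.camera_params(name)/p=params(name)/' h.py
python3 - <<'E'
from pl import *
for f in ('w5','w6'): slab(f)
E
```

```text
w5 slope along v,u deg [-0.07  0.22] z 0.0278 rms 0.0006
w5 slope along v,u deg [-0.06 -0.29] z 0.0277 rms 0.0006Traceback (most recent call last):
  File "<stdin>", line 2, in <module>
  File "pl.py", line 10, in slab
    def slab(fn): fit(fn,270,294,166,226); fit(fn,343,366,166,226); fit(fn,302,334,190,240)
                                                                    ~~~^^^^^^^^^^^^^^^^^^^^
  File "pl.py", line 6, in fit
    if d[v,u]>0: P.append(px('wrist',fn,u,v))
                          ~~^^^^^^^^^^^^^^^^
  File "h.py", line 19, in px
    p,M=T(name,fn); f=200/np.tan(np.radians(p['fovy'])/2)
        ~^^^^^^^^^
  File "h.py", line 11, in T
    p=vision.camera_params(name)
ValueError: time passes only in moves, steps and waits
```

```bash
sed -i '11s/vision.camera_params/params/' h.py; sed -n 8,13p h.py
python3 - <<'E'
from pl import *
for f in ('w5','w6'): slab(f)
E
```

```text
import functools
params=functools.lru_cache(vision.camera_params)
def T(name,fn):
    p=params(name)
    if 'hand_eye' in p:
        z=np.load(f'pics/{fn}.npz'); M=np.eye(4); M[:3,:3]=rot(z['q']).as_matrix(); M[:3,3]=z['pos']
w5 slope along v,u deg [-0.07  0.22] z 0.0278 rms 0.0006
w5 slope along v,u deg [-0.06 -0.29] z 0.0277 rms 0.0006
w5 slope along v,u deg [-0.69 -0.4 ] z 0.0577 rms 0.0007
w6 slope along v,u deg [ 1.05 -0.3 ] z 0.0291 rms 0.0006
w6 slope along v,u deg [ 1.15 -0.35] z 0.0289 rms 0.0006
w6 slope along v,u deg [ 0.61 -0.66] z 0.0589 rms 0.0007
```

Depth shows the block pitched about 1.1° in the jaws (rear high). I'll pitch it back flat and keep some down force.

Emit:
carry_out:
  deltas:
    - {"travel":[0,0,0.02],"dr":[0,-0.008,0],"gripper":-1}
    - {"travel":[0,0,0.05],"dr":[0,-0.016,0],"gripper":-1}
    - {"travel":[0,0,0.1],"dr":[0,-0.024,0],"gripper":-1}
    - {"travel":[0,0,0.1],"dr":[0,-0.03,0],"gripper":-1}
    - {"travel":[0,0,0.1],"dr":[0,-0.03,0],"gripper":-1}

```text
t: 12.7
tool_pos: [0.4876, -0.3132, 0.0387]
ee_rot: [0.012, 0.62, 0.785, -0.01]
wrist_force: [-20.0, 13.7, 16.3]
finger_gap: 0.0229
```

```bash
python3 st.py; python3 - <<'E'
from pl import *
cap('wrist','w7'); slab('w7')
E
```

```text
12.7 [ 0.4876 -0.3132  0.0387] F [ 17.4 -16.3 -16.8] Mom [3.8  4.21 0.14] 0.022879165487332143
[[-0.2321  0.9727  0.0059]
 [ 0.9722  0.2322 -0.0299]
 [-0.0305 -0.0012 -0.9995]]
along x,y from rail contact mm -41.921458084902355 -0.060195448290240997
w7 slope along v,u deg [0.05 0.17] z 0.0278 rms 0.0006
w7 slope along v,u deg [-0.01 -0.15] z 0.0278 rms 0.0006
w7 slope along v,u deg [-0.26 -0.24] z 0.0577 rms 0.0007
```

Emit:
carry_out:
  deltas:
    - {"travel":[-0.3,0,0.01],"dr":[0,-0.002,0],"gripper":-1}
    - {"travel":[-0.6,0,0.02],"dr":[0,-0.004,0],"gripper":-1}
    - {"travel":[-0.9,0,0.03],"dr":[0,-0.004,0],"gripper":-1}
    - {"travel":[-1.2,0,0.03],"dr":[0,-0.004,0],"gripper":-1}
    - {"travel":[-1.5,0,0.04],"dr":[0,-0.004,0],"gripper":-1}
    - {"travel":[-1.8,0,0.05],"dr":[0,-0.004,0],"gripper":-1}
    - {"travel":[-1.8,0,0.05],"dr":[0,-0.004,0],"gripper":-1}

```text
t: 13.45
tool_pos: [0.4913, -0.3294, 0.0388]
ee_rot: [0.012, 0.619, 0.785, -0.011]
wrist_force: [-21.3, 18.1, 18.2]
finger_gap: 0.0232
```

```bash
python3 st.py; python3 - <<'E'
from pl import *
cap('wrist','w8'); slab('w8')
E
```

```text
13.45 [ 0.4913 -0.3294  0.0388] F [ 22.  -16.5 -18.9] Mom [3.93 5.32 0.06] 0.02323739575059842
[[-0.2324  0.9726  0.0056]
 [ 0.9721  0.2325 -0.0317]
 [-0.0321 -0.0019 -0.9995]]
along x,y from rail contact mm -58.56879194308881 -0.1615605444713915
w8 slope along v,u deg [0.12 0.11] z 0.0279 rms 0.0006
w8 slope along v,u deg [ 0.05 -0.15] z 0.0278 rms 0.0006
w8 slope along v,u deg [-0.3  -0.26] z 0.0578 rms 0.0007
```

Emit:
carry_out:
  deltas:
    - {"travel":[-0.2,0,0.01],"dr":[0,-0.001,0],"gripper":-1}
    - {"travel":[-0.4,0,0.01],"dr":[0,-0.002,0],"gripper":-1}
    - {"travel":[-0.6,0,0.02],"dr":[0,-0.003,0],"gripper":-1}
    - {"travel":[-0.8,0,0.03],"dr":[0,-0.003,0],"gripper":-1}
    - {"travel":[-1.0,0,0.03],"dr":[0,-0.003,0],"gripper":-1}
    - {"travel":[-1.0,0,0.03],"dr":[0,-0.003,0],"gripper":-1}

```text
t: 14.1
tool_pos: [0.4932, -0.3367, 0.0389]
ee_rot: [0.012, 0.619, 0.785, -0.011]
wrist_force: [-24.6, 24.9, 25.0]
finger_gap: 0.0227
```

```bash
python3 st.py
```

```text
14.1 [ 0.4932 -0.3367  0.0389] F [ 29.2 -18.1 -25.9] Mom [4.05 7.1  0.03] 0.022744753906323807
[[-0.2338  0.9723  0.005 ]
 [ 0.9717  0.2338 -0.0322]
 [-0.0325 -0.0026 -0.9995]]
along x,y from rail contact mm -66.07430446093268 -0.017831220260447887
```

Emit:
carry_out:
  deltas:
    - {"travel":[-0.1,0,-0.03],"dr":[0,-0.001,0],"gripper":-1}
    - {"travel":[-0.2,0,-0.04],"dr":[0,-0.002,0],"gripper":-1}
    - {"travel":[-0.3,0,-0.04],"dr":[0,-0.003,0],"gripper":-1}
    - {"travel":[-0.4,0,-0.04],"dr":[0,-0.003,0],"gripper":-1}
    - {"travel":[-0.4,0,-0.04],"dr":[0,-0.003,0],"gripper":-1}

```text
t: 14.6
tool_pos: [0.4938, -0.3389, 0.0394]
ee_rot: [0.012, 0.619, 0.785, -0.012]
wrist_force: [-24.8, 30.8, 27.5]
finger_gap: 0.0227
```

```bash
python3 st.py; python3 - <<'E'
from pl import *
im,d=cap('wrist','w9'); slab('w9')
cv2.imwrite('pics/w9b.png',cv2.resize(im[60:370,220:480,::-1],None,fx=1.9,fy=1.9,interpolation=cv2.INTER_CUBIC))
E
```

```text
14.6 [ 0.4938 -0.3389  0.0394] F [ 34.8 -17.  -28.6] Mom [4.06 8.36 0.21] 0.02269705613826617
[[-0.2343  0.9722  0.0049]
 [ 0.9716  0.2343 -0.0334]
 [-0.0336 -0.0031 -0.9994]]
along x,y from rail contact mm -68.37585731040762 0.10021489978797096
w9 slope along v,u deg [ 1.67 -0.15] z 0.0295 rms 0.0006
w9 slope along v,u deg [ 1.69 -0.84] z 0.0293 rms 0.0006
w9 slope along v,u deg [ 1.91 -0.6 ] z 0.0594 rms 0.0006
```

View pics/w9b.png

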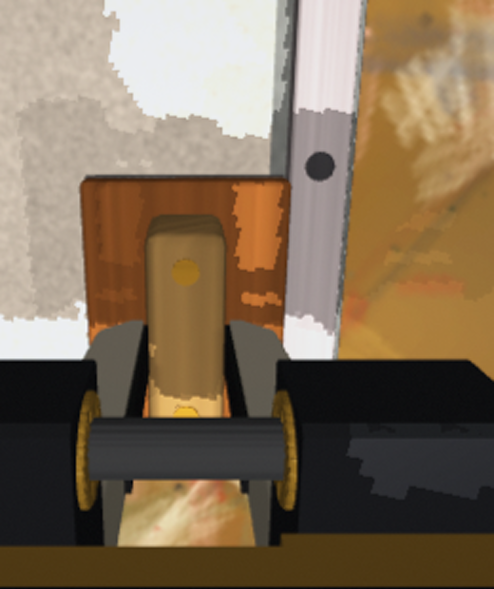

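Block is at the stop but tipped 1.7° again. Ease the push, pitch it flat past the slip point, then press again.

Emit:
carry_out:
  deltas:
    - {"travel":[0.3,0,0.0],"dr":[0,-0.01,0],"gripper":-1}
    - {"travel":[0.5,0,0.03],"dr":[0,-0.02,0],"gripper":-1}
    - {"travel":[0.6,0,0.05],"dr":[0,-0.03,0],"gripper":-1}
    - {"travel":[0.6,0,0.05],"dr":[0,-0.04,0],"gripper":-1}
    - {"travel":[0.6,0,0.05],"dr":[0,-0.05,0],"gripper":-1}
    - {"travel":[0.6,0,0.05],"dr":[0,-0.05,0],"gripper":-1}

```text
t: 15.25
tool_pos: [0.4943, -0.3401, 0.039]
ee_rot: [0.036, 0.619, 0.784, -0.029]
wrist_force: [-18.6, 9.7, 15.4]
finger_gap: 0.023
```

```bash
python3 st.py; python3 - <<'E'
from pl import *
im,d=cap('wrist','w10'); slab('w10')
E
```

```text
15.25 [ 0.4943 -0.3401  0.039 ] F [ 12.3 -15.9 -16.6] Mom [ 3.67  3.25 -0.04] 0.02299436567983073
[[-0.23    0.973   0.0214]
 [ 0.9688  0.231  -0.0902]
 [-0.0927 -0.     -0.9957]]
along x,y from rail contact mm -69.614469530294 0.2873020469522786
w10 slope along v,u deg [0.68 0.01] z 0.0287 rms 0.0006
w10 slope along v,u deg [ 0.69 -0.77] z 0.0284 rms 0.0006
w10 slope along v,u deg [ 1.2  -0.76] z 0.0586 rms 0.0006
```

Emit:
carry_out:
  deltas:
    - {"travel":[0,0,0.05],"dr":[0,0,0],"gripper":-1}
    - {"travel":[0,0,0.1],"dr":[0,0,0],"gripper":-1}
    - {"travel":[0,0,0.12],"dr":[0,-0.01,0],"gripper":-1}
    - {"travel":[0,0,0.12],"dr":[0,-0.01,0],"gripper":-1}

```text
t: 15.7
tool_pos: [0.4941, -0.3401, 0.0383]
ee_rot: [0.04, 0.62, 0.783, -0.032]
wrist_force: [-22.0, 12.5, 22.1]
finger_gap: 0.023
```

```bash
python3 st.py; python3 - <<'E'
from pl import *
im,d=cap('wrist','w11'); slab('w11')
E
```

```text
15.7 [ 0.4941 -0.3401  0.0383] F [ 14.9 -18.6 -23.7] Mom [4.05 3.61 0.15] 0.02295198200118681
[[-2.292e-01  9.731e-01  2.350e-02]
 [ 9.679e-01  2.304e-01 -1.000e-01]
 [-1.027e-01 -2.000e-04 -9.947e-01]]
along x,y from rail contact mm -69.54239538203264 0.07188544388644175
w11 slope along v,u deg [0.03 0.16] z 0.0277 rms 0.0006
w11 slope along v,u deg [ 0.05 -0.13] z 0.0277 rms 0.0006
w11 slope along v,u deg [ 0.68 -0.24] z 0.0578 rms 0.0006
```

Emit:
carry_out:
  deltas:
    - {"travel":[-0.1,0,0.02],"dr":[0,-0.003,0],"gripper":-1}
    - {"travel":[-0.2,0,0.04],"dr":[0,-0.006,0],"gripper":-1}
    - {"travel":[-0.3,0,0.05],"dr":[0,-0.008,0],"gripper":-1}
    - {"travel":[-0.4,0,0.06],"dr":[0,-0.01,0],"gripper":-1}
    - {"travel":[-0.4,0,0.06],"dr":[0,-0.01,0],"gripper":-1}

```text
t: 16.25
tool_pos: [0.4943, -0.3412, 0.0381]
ee_rot: [0.043, 0.619, 0.784, -0.034]
wrist_force: [-25.9, 22.2, 31.5]
finger_gap: 0.023
```

```bash
echo "print('F u,v,z',(s['wrist_force']@np.array([[.973,-.2305,0],[.2305,.973,0],[0,0,1]])).round(1))">>st.py; python3 st.py; python3 - <<'E'
from pl import *
im,d=cap('wrist','w12'); slab('w12')
E
```

```text
16.25 [ 0.4943 -0.3412  0.0381] F [ 24.  -20.  -34.3] Mom [4.4  5.89 0.12] 0.02303722306260237
[[-0.2306  0.9727  0.0243]
 [ 0.9669  0.2319 -0.1068]
 [-0.1095 -0.0011 -0.994 ]]
along x,y from rail contact mm -70.67821940360315 0.02151329386679719
F u,v,z [-20.   27.6  31.5]
w12 slope along v,u deg [0.08 0.19] z 0.0277 rms 0.0006
w12 slope along v,u deg [-0.06  0.35] z 0.0277 rms 0.0006
w12 slope along v,u deg [ 0.54 -0.39] z 0.0578 rms 0.0006
```

Emit:
carry_out:
  deltas:
    - {"travel":[0,-0.1,-0.04],"dr":[0,0,0],"gripper":-1}
    - {"travel":[0,-0.1,-0.08],"dr":[0,-0.005,0],"gripper":-1}
    - {"travel":[0,-0.1,-0.12],"dr":[0,-0.01,0],"gripper":-1}
    - {"travel":[0,-0.1,-0.12],"dr":[0,-0.01,0],"gripper":-1}
    - {"travel":[0,-0.1,-0.12],"dr":[0,-0.01,0],"gripper":-1}

```text
t: 16.8
tool_pos: [0.4944, -0.3414, 0.0383]
ee_rot: [0.047, 0.618, 0.784, -0.037]
wrist_force: [-19.2, 20.4, 16.5]
finger_gap: 0.0232
```

```bash
python3 st.py; python3 - <<'E'
from pl import *
im,d=cap('wrist','w13'); slab('w13')
E
```

```text
16.8 [ 0.4944 -0.3414  0.0383] F [ 22.2 -13.9 -19.2] Mom [3.27 5.26 0.15] 0.023170200549550796
[[-2.306e-01  9.726e-01  2.820e-02]
 [ 9.657e-01  2.323e-01 -1.158e-01]
 [-1.192e-01  5.000e-04 -9.929e-01]]
along x,y from rail contact mm -70.86864784200836 0.07895768510841467
F u,v,z [-14.   24.3  16.5]
w13 slope along v,u deg [0.18 0.15] z 0.0278 rms 0.0006
w13 slope along v,u deg [ 0.13 -0.19] z 0.0278 rms 0.0006
w13 slope along v,u deg [ 0.48 -0.33] z 0.0578 rms 0.0006
```

Emit:
carry_out:
  deltas:
    - {"travel":[-0.1,0,0.01],"dr":[0,-0.003,0],"gripper":-1}
    - {"travel":[-0.2,0,0.02],"dr":[0,-0.006,0],"gripper":-1}
    - {"travel":[-0.3,0,0.03],"dr":[0,-0.009,0],"gripper":-1}
    - {"travel":[-0.4,0,0.04],"dr":[0,-0.012,0],"gripper":-1}
    - {"travel":[-0.4,0,0.04],"dr":[0,-0.012,0],"gripper":-1}

```text
t: 17.35
tool_pos: [0.4946, -0.3425, 0.0382]
ee_rot: [0.05, 0.618, 0.784, -0.04]
wrist_force: [-22.6, 29.7, 25.2]
finger_gap: 0.023
```

```bash
python3 st.py; python3 - <<'E'
from pl import *
im,d=cap('wrist','w14'); slab('w14')
E
```

```text
17.35 [ 0.4946 -0.3425  0.0382] F [ 30.7 -15.1 -29.4] Mom [3.54 7.47 0.14] 0.023017244119351618
[[-2.319e-01  9.723e-01  2.970e-02]
 [ 9.642e-01  2.338e-01 -1.248e-01]
 [-1.283e-01 -3.000e-04 -9.917e-01]]
along x,y from rail contact mm -72.01682703946723 0.06041438134356273
F u,v,z [-15.2  34.1  25.2]
w14 slope along v,u deg [ 0.11 -0.  ] z 0.0279 rms 0.0006
w14 slope along v,u deg [0.2  0.13] z 0.0279 rms 0.0006
w14 slope along v,u deg [ 0.72 -0.19] z 0.0579 rms 0.0006
```

```bash
cat > edge.py <<'E'
from pl import *
def edge(fn):
    im=cv2.imread(f'pics/{fn}.png').astype(float); s=im[:,:,2]-im[:,:,0]; V=[]
    for u in range(270,360,4):
        c=s[100:220,u]; i=np.where(c>45)[0]
        if not len(i): continue
        i=i[0]; r=100+i-(c[i]-45)/max(c[i]-c[i-1],1); V.append(px('wrist',fn,u,r,.027)[:2]@[-.2317,.9728])
    z=np.load(f'pics/{fn}.npz'); tv=z['pos'][:2]@[-.2317,.9728]; print(fn,'rear edge v',np.median(V).round(4),'tcp v',tv.round(4),'diff',(np.median(V)-tv).round(4))
E
python3 -c "
from edge import *
for i in [5,6,7,8,9,10,11,12,13,14]: edge(f'w{i}')"
```

```text
w5 rear edge v -0.3321 tcp v -0.3758 diff 0.0437
w6 rear edge v -0.3725 tcp v -0.4173 diff 0.0448
w7 rear edge v -0.3728 tcp v -0.4177 diff 0.0449
w8 rear edge v -0.3892 tcp v -0.4343 diff 0.0451
w9 rear edge v -0.3956 tcp v -0.4441 diff 0.0485
w10 rear edge v -0.3951 tcp v -0.4454 diff 0.0502
w11 rear edge v -0.3948 tcp v -0.4453 diff 0.0505
w12 rear edge v -0.3948 tcp v -0.4464 diff 0.0516
w13 rear edge v -0.3946 tcp v -0.4466 diff 0.0521
w14 rear edge v -0.3947 tcp v -0.4478 diff 0.0531
```

The slab's rear edge has stayed at v = −0.3948 since the stop was met, while the TCP crept: the block is at the stop, flat. I'll ease the down force slightly so more of the push reaches the stop, then hold to check it's steady.

Emit:
carry_out:
  deltas:
    - {"travel":[0,0.1,-0.03],"dr":[0,-0.004,0],"gripper":-1}
    - {"travel":[-0.1,0.1,-0.05],"dr":[0,-0.008,0],"gripper":-1}
    - {"travel":[-0.1,0.1,-0.05],"dr":[0,-0.008,0],"gripper":-1}
    - {"travel":[-0.1,0.1,-0.05],"dr":[0,-0.008,0],"gripper":-1}
    - {"travel":[-0.1,0.1,-0.05],"dr":[0,-0.008,0],"gripper":-1}

```text
t: 17.9
tool_pos: [0.4949, -0.3435, 0.0384]
ee_rot: [0.053, 0.618, 0.783, -0.043]
wrist_force: [-23.5, 28.9, 19.8]
finger_gap: 0.023
```

```bash
python3 st.py; python3 - <<'E'
from edge import *
im,d=cap('wrist','w15'); slab('w15'); edge('w15')
E
```

```text
17.9 [ 0.4949 -0.3435  0.0384] F [ 30.6 -16.2 -24.2] Mom [3.65 7.24 0.08] 0.022974768424856202
[[-0.2311  0.9725  0.03  ]
 [ 0.9634  0.2331 -0.1325]
 [-0.1359 -0.0017 -0.9907]]
along x,y from rail contact mm -73.06932625612713 0.07866876815833834
F u,v,z [-16.3  33.5  19.8]
w15 slope along v,u deg [0.31 0.4 ] z 0.0281 rms 0.0006
w15 slope along v,u deg [ 0.21 -0.39] z 0.028 rms 0.0006
w15 slope along v,u deg [ 0.63 -0.34] z 0.058 rms 0.0006
w15 rear edge v -0.3948 tcp v -0.4488 diff 0.054
```

Emit:
carry_out:
  deltas:
    - {"travel":[0,0,0],"dr":[0,0,0],"gripper":-1}
    - {"travel":[0,0,0],"dr":[0,0,0],"gripper":-1}
    - {"travel":[0,0,0],"dr":[0,0,0],"gripper":-1}
    - {"travel":[0,0,0],"dr":[0,0,0],"gripper":-1}
    - {"travel":[0,0,0],"dr":[0,0,0],"gripper":-1}
    - {"travel":[0,0,0],"dr":[0,0,0],"gripper":-1}
    - {"travel":[0,0,0],"dr":[0,0,0],"gripper":-1}
    - {"travel":[0,0,0],"dr":[0,0,0],"gripper":-1}
    - {"travel":[0,0,0],"dr":[0,0,0],"gripper":-1}
    - {"travel":[0,0,0],"dr":[0,0,0],"gripper":-1}

```text
t: 18.95
tool_pos: [0.4949, -0.3435, 0.0384]
ee_rot: [0.053, 0.618, 0.783, -0.043]
wrist_force: [-23.0, 28.9, 20.7]
finger_gap: 0.0233
```

```bash
python3 st.py; python3 - <<'E'
from edge import *
im,d=cap('wrist','w16'); slab('w16'); edge('w16')
cap('side','side16')
a=cv2.imread('pics/side16.png')[130:260,230:430]; cv2.imwrite('pics/s16c.png',cv2.resize(a,None,fx=4,fy=4,interpolation=cv2.INTER_CUBIC))
E
```

```text
18.95 [ 0.4949 -0.3435  0.0384] F [ 30.3 -15.7 -25. ] Mom [3.72 7.19 0.12] 0.02327592908826215
[[-0.2311  0.9725  0.03  ]
 [ 0.9634  0.2331 -0.1326]
 [-0.1359 -0.0017 -0.9907]]
along x,y from rail contact mm -73.08964017229691 0.06491278114101938
F u,v,z [-15.7  33.4  20.7]
w16 slope along v,u deg [ 0.25 -0.2 ] z 0.0281 rms 0.0006
w16 slope along v,u deg [ 0.42 -0.41] z 0.028 rms 0.0006
w16 slope along v,u deg [ 0.95 -0.24] z 0.0581 rms 0.0006
w16 rear edge v -0.3948 tcp v -0.4488 diff 0.054
```

View pics/s16c.png

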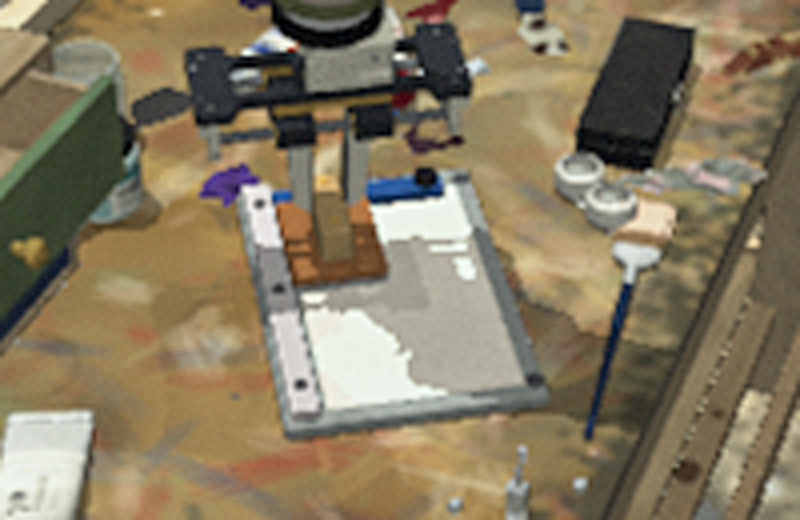

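Emit:
carry_out:
  deltas:
    - {"travel":[0,0,0.03],"dr":[0,-0.004,0],"gripper":-1}
    - {"travel":[-0.1,0,0.06],"dr":[0,-0.008,0],"gripper":-1}
    - {"travel":[-0.2,0,0.08],"dr":[0,-0.008,0],"gripper":-1}
    - {"travel":[-0.2,0,0.08],"dr":[0,-0.008,0],"gripper":-1}
    - {"travel":[-0.2,0,0.08],"dr":[0,-0.008,0],"gripper":-1}
    - {"travel":[-0.2,0,0.08],"dr":[0,-0.008,0],"gripper":-1}

```text
t: 19.65
tool_pos: [0.4954, -0.3455, 0.0382]
ee_rot: [0.056, 0.618, 0.783, -0.045]
wrist_force: [-24.1, 29.5, 25.5]
finger_gap: 0.0234
```

```bash
python3 st.py; python3 - <<'E'
from edge import *
im,d=cap('wrist','w17'); slab('w17'); edge('w17')
E
```

```text
19.65 [ 0.4954 -0.3455  0.0382] F [ 30.3 -16.6 -30.2] Mom [3.95 7.37 0.07] 0.023371175712126446
[[-0.2309  0.9725  0.0321]
 [ 0.9622  0.2331 -0.1406]
 [-0.1442 -0.0016 -0.9896]]
along x,y from rail contact mm -75.14509423002781 0.10701805797246433
F u,v,z [-16.7  34.3  25.5]
w17 slope along v,u deg [0.4  0.29] z 0.028 rms 0.0006
w17 slope along v,u deg [ 0.39 -0.38] z 0.028 rms 0.0006
w17 slope along v,u deg [ 0.83 -0.12] z 0.058 rms 0.0006
w17 rear edge v -0.3946 tcp v -0.4509 diff 0.0563
```

Emit:
carry_out:
  deltas:
    - {"travel":[0.1,0,0.03],"dr":[0,-0.006,0],"gripper":-1}
    - {"travel":[0.15,0,0.05],"dr":[0,-0.012,0],"gripper":-1}
    - {"travel":[0.15,0,0.05],"dr":[0,-0.018,0],"gripper":-1}
    - {"travel":[0.15,0,0.05],"dr":[0,-0.02,0],"gripper":-1}
    - {"travel":[0.15,0,0.0],"dr":[0,-0.02,0],"gripper":-1}
    - {"travel":[0.15,0,0.0],"dr":[0,-0.02,0],"gripper":-1}

```text
t: 20.3
tool_pos: [0.4955, -0.3459, 0.0383]
ee_rot: [0.065, 0.618, 0.782, -0.052]
wrist_force: [-23.7, 25.2, 24.6]
finger_gap: 0.0231
```

```bash
python3 st.py; python3 - <<'E'
from edge import *
im,d=cap('wrist','w18'); slab('w18'); edge('w18')
E
```

```text
20.3 [ 0.4955 -0.3459  0.0383] F [ 25.5 -17.2 -29.3] Mom [3.98 6.13 0.18] 0.023096358127125738
[[-2.286e-01  9.728e-01  3.780e-02]
 [ 9.592e-01  2.317e-01 -1.619e-01]
 [-1.662e-01 -7.000e-04 -9.861e-01]]
along x,y from rail contact mm -75.58935512102758 0.1023347262957156
F u,v,z [-17.2  30.   24.6]
w18 slope along v,u deg [ 0.35 -0.07] z 0.0281 rms 0.0006
w18 slope along v,u deg [ 0.37 -0.07] z 0.028 rms 0.0006
w18 slope along v,u deg [ 0.85 -0.16] z 0.0581 rms 0.0006
w18 rear edge v -0.3946 tcp v -0.4513 diff 0.0567
```

```bash
python3 - <<'E'
from pl import *
for f in ('w5','w14','w18'): fit(f,245,325,75,130); fit(f,252,262,150,200)
E
```

```text
w5 slope along v,u deg [-0.11  0.06] z 0.0132 rms 0.0007
w5 slope along v,u deg [-0.11  0.51] z 0.0132 rms 0.0007
w14 slope along v,u deg [-0.06  0.13] z 0.0131 rms 0.0007
w14 slope along v,u deg [ 1.44 33.35] z 0.0137 rms 0.0023
w18 slope along v,u deg [-0.03  0.07] z 0.0132 rms 0.0007
w18 slope along v,u deg [ 1.47 58.62] z 0.0143 rms 0.0028
```

Emit:
carry_out:
  deltas:
    - {"travel":[0.05,0,0.05],"dr":[0,0,0],"gripper":-1}
    - {"travel":[0.05,0,0.1],"dr":[0,-0.005,0],"gripper":-1}
    - {"travel":[0.05,0,0.13],"dr":[0,-0.01,0],"gripper":-1}
    - {"travel":[0.05,0,0.13],"dr":[0,-0.01,0],"gripper":-1}

```text
t: 20.75
tool_pos: [0.4956, -0.3467, 0.038]
ee_rot: [0.07, 0.617, 0.781, -0.056]
wrist_force: [-25.4, 23.7, 33.5]
finger_gap: 0.0231
```

```bash
python3 st.py; python3 - <<'E'
from edge import *
im,d=cap('wrist','w19'); slab('w19'); edge('w19')
E
```

```text
20.75 [ 0.4956 -0.3467  0.038 ] F [ 22.5 -19.3 -38.1] Mom [4.42 5.57 0.13] 0.023094596872589745
[[-2.277e-01  9.729e-01  4.100e-02]
 [ 9.573e-01  2.313e-01 -1.735e-01]
 [-1.782e-01 -3.000e-04 -9.840e-01]]
along x,y from rail contact mm -76.34662997489183 0.07998228284779929
F u,v,z [-19.3  29.   33.5]
w19 slope along v,u deg [ 0.11 -0.15] z 0.0278 rms 0.0006
w19 slope along v,u deg [ 0.14 -0.49] z 0.0278 rms 0.0006
w19 slope along v,u deg [ 0.7  -0.23] z 0.0578 rms 0.0006
w19 rear edge v -0.3944 tcp v -0.4521 diff 0.0577
```

Emit:
carry_out:
  deltas:
    - {"travel":[-0.05,0,0.02],"dr":[0,0,0],"gripper":-1}
    - {"travel":[-0.1,0,0.04],"dr":[0,0,0],"gripper":-1}
    - {"travel":[-0.1,0,0.04],"dr":[0,0,0],"gripper":-1}
    - {"travel":[-0.1,0,0.04],"dr":[0,0,0],"gripper":-1}
    - {"travel":[-0.1,0,0.04],"dr":[0,0,0],"gripper":-1}
    - {"travel":[-0.1,0,0.04],"dr":[0,0,0],"gripper":-1}
    - {"travel":[-0.1,0,0.04],"dr":[0,0,0],"gripper":-1}
    - {"travel":[-0.1,0,0.04],"dr":[0,0,0],"gripper":-1}

```text
t: 21.6
tool_pos: [0.4958, -0.3475, 0.0378]
ee_rot: [0.07, 0.618, 0.781, -0.055]
wrist_force: [-25.5, 24.9, 34.7]
finger_gap: 0.0234
```

```bash
python3 st.py; python3 - <<'E'
from edge import *
im,d=cap('wrist','w20'); slab('w20'); edge('w20')
E
```

```text
21.6 [ 0.4958 -0.3475  0.0378] F [ 23.5 -19.1 -39.5] Mom [4.51 5.72 0.15] 0.023396083015296984
[[-2.276e-01  9.729e-01  4.090e-02]
 [ 9.574e-01  2.312e-01 -1.731e-01]
 [-1.778e-01 -2.000e-04 -9.841e-01]]
along x,y from rail contact mm -77.21417347027389 0.10112225434861372
F u,v,z [-19.1  30.1  34.7]
w20 slope along v,u deg [ 0.09 -0.17] z 0.0277 rms 0.0006
w20 slope along v,u deg [ 0.14 -0.18] z 0.0277 rms 0.0006
w20 slope along v,u deg [ 0.68 -0.23] z 0.0578 rms 0.0006
w20 rear edge v -0.3944 tcp v -0.453 diff 0.0586
```

```bash
python3 -c "
from h import *
print(job.finish_job())"; python3 st.py
```

```text
the job is handed in; nothing more can be done
None
the job is handed in; nothing more can be done
```

I handed the job in at about 21.7 s with the block still gripped, flat on the paper and pushed against both the rail and the end stop. I set it down about 30 mm from the rail and 70 mm from the stop. Then I pressed it square to the rail and slid it along to the stop. I gave the tubes and the dipper a wide berth but did not check their positions at the end.

**Last checks:**
- **Push:** the wrist readings were about 19 N toward the rail, 30 N toward the stop and 35 N down.
- **Flatness:** the slab was within about 0.2° of the paper.
- **Position:** the slab's rear edge stayed still to within about 1 mm under the changing push, and the TCP showed it still on the rail to within about 0.1 mm.

**What went less well:**
- The block tipped 1.1° to 1.7° in the jaws during the slide and again at the stop. I corrected it each time, so the tool ended pitched about 10°.
- The jaws crept along the bar at the stop. They finished roughly 14 mm off the bar's centre, still holding firmly (gap 23 mm).
- The last side view shows the block in the corner, but the gripper hid the face where it meets the stop. That contact is inferred from the forces and the steady edge.
- Friction takes an unknown part of the 30 N, so the force actually reaching the stop was not measured.

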